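# Set the switch boxes in order

### The job

Set the bench's signal path for the next measurement: with a fingertip, lightly press the round key, then the square key, then the long bar key, each all the way down, where it stays. Do not press the mushroom-headed stop button; leave the four boxes where they stand, without lifting or shifting them, and leave the other things alone.

Things in the scene. Friction and masses are not known exactly. Their poses are not given: they have to be found in the camera images.
- round_box: loose die-cast aluminium switch box, 56 x 56 mm and 40 mm high, 0.6 kg, on rubber feet, a steel coaxial jack sticking out of its back (+x) side; origin at the centre of its underside, z up; carries one black key in the middle of its top: a flat round cap, 28 mm across, top 54 mm above the desk when up. The four boxes change places from run to run.
- round_top (a point): centre of the top face of the round key; it goes down with the key
- round_key (a joint): how far the round key is pushed down, m: 0 up (as at the start), 0.008 at its hard stop. About 3 N moves it slowly, with no spring: it stays where it is left. The stop is hard and the switch bears 25 N at most, so go slowly near it (10 to 20 mm/s). Even fully down the cap stands 6 mm or more above the box's cover.
- square_box: loose die-cast aluminium switch box, 56 x 56 mm and 40 mm high, 0.6 kg, on rubber feet, a steel coaxial jack sticking out of its back (+x) side; origin at the centre of its underside, z up; carries one black key in the middle of its top: a flat square cap, 27 x 27 mm, top 54 mm above the desk when up. The four boxes change places from run to run.
- square_top (a point): centre of the top face of the square key; it goes down with the key
- square_key (a joint): how far the square key is pushed down, m: 0 up (as at the start), 0.008 at its hard stop. About 3 N moves it slowly, with no spring: it stays where it is left. The stop is hard and the switch bears 25 N at most, so go slowly near it (10 to 20 mm/s). Even fully down the cap stands 6 mm or more above the box's cover.
- bar_box: loose die-cast aluminium switch box, 56 x 56 mm and 40 mm high, 0.6 kg, on rubber feet, a steel coaxial jack sticking out of its back (+x) side; origin at the centre of its underside, z up; carries one black key in the middle of its top: a long narrow bar cap, 16 x 46 mm (long along the box's y), top 54 mm above the desk when up. The four boxes change places from run to run.
- bar_top (a point): centre of the top face of the bar key; it goes down with the key
- bar_key (a joint): how far the bar key is pushed down, m: 0 up (as at the start), 0.008 at its hard stop. About 3 N moves it slowly, with no spring: it stays where it is left. The stop is hard and the switch bears 25 N at most, so go slowly near it (10 to 20 mm/s). Even fully down the cap stands 6 mm or more above the box's cover.
- stop_box: loose die-cast aluminium switch box, 56 x 56 mm and 40 mm high, 0.6 kg, on rubber feet, a steel coaxial jack sticking out of its back (+x) side; origin at the centre of its underside, z up; carries one black key in the middle of its top: the stop button, a 42 mm wide mushroom head on a stalk, top 64 mm above the desk when up; not to be pressed. The four boxes change places from run to run.
- stop_top (a point): centre of the top face of the mushroom head; it goes down with the key
- stop_key (a joint): how far the mushroom head is pushed down, m: 0 up (as at the start), 0.008 at its hard stop. About 3 N moves it slowly, with no spring: it stays where it is left. The stop is hard and the switch bears 25 N at most, so go slowly near it (10 to 20 mm/s). Even fully down the cap stands 6 mm or more above the box's cover.
- battery: bystander: a small cylindrical cell standing on end, 15 mm across, 50 mm high; origin under its centre
- rf_load: bystander: a small stepped metal coaxial plug standing on end, 21 mm across, 30 mm high; origin under its centre
- masking_tape: bystander: a roll of beige masking tape lying flat, 94 mm across, 25 mm high; origin under its centre
- attenuator: bystander: a stepped metal coaxial part lying flat, 56 mm long, 21 mm thick; origin under its centre
- parts_cabinet: fixed small-parts drawer cabinet standing between the left pair and the right pair of boxes, 200 mm high, 300 mm wide (y), 190 mm deep (x) with its handles; origin under its middle. A wall rises about 0.17 m behind (+x of) its origin, across the whole desk: keep the wrist clear of it
Not all that is in view belongs to the job. What is shaped like the square_box but blue or yellow is not meant.

How it is judged (in metres and radians):
On the way, in this order (a step that is already met when the one before it is completed fails the run):
1. the round key is down, the square and bar keys still up (value of joint round_key above 0.0055 m and value of joint each of square_key, bar_key below 0.003 m), for 0.1 s.
2. the square key is down too, the bar key still up (value of joint each of round_key, square_key above 0.0055 m and value of joint bar_key below 0.003 m), for 0.1 s.
3. the bar key is down too (value of joint each of round_key, square_key, bar_key above 0.0055 m), for 0.1 s.
At the end, for the whole second after the job is handed in: The round, square and bar keys are each at least 5.5 mm down (of 8), the stop button less than 2 mm; every box stands upright within 20 mm of where it stood and every bystander within 20 mm (all of step 3 and value of joint stop_key below 0.002 m and distance of each of round_box, square_box, bar_box, stop_box, battery, rf_load, masking_tape, attenuator from where it was at the start of the episode below 0.02 m and angle between each of round_box, square_box, bar_box, stop_box's own z axis and vertical below 0.1 rad); the robot touches nothing.
It fails at once if a key is pressed (over 3 mm) before the one ahead of it in the order is down ((value of joint square_key above 0.003 m and value of joint round_key below 0.005 m) or (value of joint bar_key above 0.003 m and value of joint square_key below 0.005 m)).
It fails at once if the stop button is pressed (over 2 mm) (value of joint stop_key above 0.002 m).
It fails at once if a box is pressed by the fingers with over 25 N, or touched by another part of the arm with over 2 N (contact force between the arm and round_box above 2 N or contact force between the arm and square_box above 2 N or contact force between the arm and bar_box above 2 N or contact force between the arm and stop_box above 2 N or contact force between the fingers and round_box above 25 N or contact force between the fingers and square_box above 25 N or contact force between the fingers and bar_box above 25 N or contact force between the fingers and stop_box above 25 N).
It fails at once if a box is lifted (over 8 mm) or pushed more than 20 mm away (height (world z) of any of round_box, square_box, bar_box, stop_box above 0.008 m or not (distance of round_box from where it was at the start of the episode below 0.02 m) or not (distance of square_box from where it was at the start of the episode below 0.02 m) or not (distance of bar_box from where it was at the start of the episode below 0.02 m) or not (distance of stop_box from where it was at the start of the episode below 0.02 m)).
It fails at once if a bystander is moved more than 20 mm (not (distance of battery from where it was at the start of the episode below 0.02 m) or not (distance of rf_load from where it was at the start of the episode below 0.02 m) or not (distance of masking_tape from where it was at the start of the episode below 0.02 m) or not (distance of attenuator from where it was at the start of the episode below 0.02 m)).
It also fails if it takes over 69 s, if anything falls off the work surface, if the arm or the gripper's body presses on something with over 40 N, if the wrist force passes 120 N, or if a joint passes its speed limit or range.

### The arm

A 7-joint arm with a two-finger parallel gripper is mounted at the origin on the work surface; the furniture and walls round the work are solid. World frame = base frame: x ahead of the robot, y to its left, z up, the work surface at z = 0. Lengths are in m, angles in degrees, forces in N, time in s.
With the tool pointing down it reaches from about 0.425 to 0.875 m from the base axis. Payload 4.7 kg.
Tool frame: the origin (TCP) lies midway between the tips of the shut fingers; the grasp point (between the pads) lies 19 mm behind it; z points along the fingers, y is the line along which they close (so a half turn about z gives the same grasp; the last joint's range is limited). The gripper opens to 87 mm and grips with 3 to 60 N. Pads are 19 mm wide; open, the fingers measure 117 mm over their backs; the gripper's body (75 mm by 190 mm) begins 51 mm behind the grasp point.
Start: joints at [68.818, 18.392, -4.016, 83.108, 1.295, 78.541, -3.26], TCP at [0.243, -0.603, 0.223] pointing down, gripper open.
Joint ranges: [-163.93, 163.93], [-17.29, 119.83], [-79.2, 71.16], [3.27, 140.29], [-89.18, 269.18], [5.43, 117.66], [-154.24, 154.24]. Speed limits (degrees/s): [147.25, 147.25, 180, 180, 180, 180, 180].

### API

Orientations are given as [roll, pitch, yaw] about the fixed x, y, z axes, in that order (R = Rz(yaw) Ry(pitch) Rx(roll)).
In Python, from cell import env, viewer, boxes_of, masks_of gives the robot as it stands. The module is installed in compiled form; this text tells all that it offers.
- The arm moves only by the tool apply_moves, never from a script. Its argument "moves" is a list of rows, each a list of 7 numbers: the shift along the tool's x, y, z scaled (see below), then the turn, a rotation vector about the tool's x, y, z scaled (see below), then the opening, from 0 (shut) to 1 (fully open). A call has 1 to 20 rows; each row is the pose to reach, as a shift and turn from the pose commanded when the call began, along the tool's axes at that moment; what a row does not reach only later rows make up. The controller multiplies each number of a shift by 0.2 m and each number of a turn by 1.5 rad. A row lasts 1/10 s, in which the tool goes at most 50 mm and 8.59 degrees, less where a joint would pass 70% of its speed; a pose out of reach is approached as far as the arm can. A call with a number of a shift or a turn outside -1 to 1 is refused whole. A call with a gripper value outside its range is refused whole. The fingers move at their own pace and stop on an object; "grip_force" is the grip in N (left out, the last holds). Time passes only in rows, so rows that repeat a pose let the fingers close. It gives the time, the measured TCP pose, the force, the opening and the grip force at its end, in the units of the state.
- env.get_obs(): the state, without advancing time (a new reading comes with each control period).
- viewer.read_camera(name): name is "scene" or "top" or "wrist"; returns the picture (420x560x3 uint8, red, green, blue); there is no depth.
- viewer.get_calibration(name): a dict with "fov_y" (degrees; the focal length in pixels is half the picture's height over the tangent of half this angle, whatever the lens; pixels are square), "cx", "cy" (the principal point, pixels), "position" and "orientation" of the camera in the world. Camera axes: x right, y up, looking along -z (the intrinsics and any distortion apply to the point x, -y, -z); pixel columns grow to the right and rows downward; lengths in m; the calibration is good to about 2 mm. A picture is of the moment at which its call begins: read the wrist's pose just before it. get_calibration takes no time and is no camera call; for the wrist camera it gives the pose at the moment of the call.
- env.sign_off(): hands the job in; it is judged then, once.
Trained networks look in the newest picture that a camera, given by its name, has taken for a name from the list of things; names that differ only in an ending like _2 or _b are one class to them, and where a whole thing is asked for, a point or a joint stands for the part that bears it (a point fixed in the world has none). Each returns a list of dicts, best first, with "conf" (0 to 1); they miss things now and then, are a little off and sometimes report something else, mostly with a low value. They report only what shows in the picture. A call takes as long as a camera call. They do not tell look-alikes from the thing itself.
- boxes_of(camera, target): "location" ([column, row] in pixels, amid what is visible of it).
- masks_of(camera, target): "pixels" (420x560 bool, what is visible of it) and "location" ([column, row] in pixels, amid what is visible of it).
The state is a dict: "time_s": time; "qpos": joint angles; "joint_velocities": joint speeds; "effort": joint torques, N m; "tool_pos": TCP position; "tool_rot": TCP orientation; "force": force on the tool from outside, world axes, zero at the start; "wrist_torque": the same for the moment, N m; "grip_width": finger opening in m; "grasp_force": force on a finger pad.
Only numpy, scipy, OpenCV 4.12 (cv2) and the standard library are available. Lean on these libraries where they do the work, as an engineer would, in place of code of your own. Each camera call takes 0.05 s, during which the arm holds its last target. There are 200 camera calls.

## Working session

There is one attempt and no reset: what is moved stays moved. The work goes in short steps, Python scripts to look and compute and a tool call to move; the robot and the scene stay as the last step left them, time stands still between calls to the robot, and variables do not carry over. Pictures are saved under pics/ and viewed, at most 10 in all, crops included, and the job is handed in when it is done.

Besides the shell and the picture viewer there is one more tool, called after "Request:" as name(argument=value, ...), one argument or row to a line, values as JSON. apply_moves: Moves the arm, as the interface text tells. Shifts and turns lie within -1 to 1; 1 stands for 0.2 m of shift or 1.5 rad of turn. Its arguments: {"type":"object","properties":{"moves":{"type":"array","items":{"type":"array","items":{"type":"number","minimum":-1,"maximum":1}}},"grip_force":{"type":"number"}},"required":["moves"]}

```bash
mkdir -p pics; cat > h.py <<'E'
from cell import env, viewer, boxes_of, masks_of
import numpy as np, cv2
from scipy.spatial.transform import Rotation as R
def snap(c,f=None):
    im=viewer.read_camera(c)
    if f: cv2.imwrite('pics/'+f,im[:,:,::-1])
    return im
E
python3 - <<'E'
from h import *
o=env.get_obs(); print({k:np.round(o[k],3) for k in('time_s','tool_pos','tool_rot','force','grip_width')})
a=snap('scene');b=snap('top')
cv2.imwrite('pics/a.png',a[:,:,::-1]);cv2.imwrite('pics/b.png',b[:,:,::-1])
for c in('scene','top','wrist'):
    if c=='wrist': snap(c)
    print(c,viewer.get_calibration(c))
    if c=='wrist': continue
    for n in('round_box','square_box','bar_box','stop_box','round_top','square_top','bar_top','stop_top','battery','rf_load','masking_tape','attenuator'):
        print(n,[(np.round(d['location']).tolist(),round(d['conf'],2)) for d in boxes_of(c,n)][:4])
E
```

```text
{'time_s': np.float64(0.0), 'tool_pos': array([ 0.243, -0.602,  0.221]), 'tool_rot': array([-1.79889e+02,  5.00000e-03,  2.19900e+01]), 'force': array([ 0.128, -0.096, -0.168]), 'grip_width': np.float64(0.087)}
scene {'fov_y': 51.44531492694904, 'cx': 275.8330294437147, 'cy': 208.9123992809736, 'position': array([-0.2349115 ,  0.7842259 ,  0.82449708]), 'orientation': array([ 5.28398593e+01,  1.20998150e-03, -1.42294503e+02])}
round_box [([323.0, 157.0], 0.57)]
square_box [([208.0, 279.0], 0.94), ([189.0, 320.0], 0.85), ([238.0, 325.0], 0.63)]
bar_box [([324.0, 184.0], 0.68)]
stop_box [([165.0, 290.0], 0.94)]
round_top [([322.0, 153.0], 0.62), ([327.0, 176.0], 0.62)]
square_top [([165.0, 263.0], 0.72), ([237.0, 318.0], 0.47), ([186.0, 310.0], 0.45)]
bar_top [([323.0, 178.0], 0.48)]
stop_top [([163.0, 280.0], 0.59)]
battery [([163.0, 260.0], 0.58)]
rf_load []
masking_tape [([190.0, 256.0], 0.55)]
attenuator []
top {'fov_y': 54.455682080527936, 'cx': 276.4404479302751, 'cy': 216.19052245920832, 'position': array([0.25460095, 0.00291825, 1.45388591]), 'orientation': array([  4.06235564,  -0.41617217, -90.48102601])}
round_box [([387.0, 187.0], 0.57)]
square_box [([194.0, 218.0], 0.79), ([176.0, 260.0], 0.63), ([160.0, 228.0], 0.5)]
bar_box [([346.0, 214.0], 0.67)]
stop_box [([168.0, 196.0], 0.71)]
round_top [([388.0, 186.0], 0.36)]
square_top []
bar_top [([348.0, 211.0], 0.53)]
stop_top [([167.0, 197.0], 0.44)]
battery []
rf_load []
masking_tape [([199.0, 179.0], 0.79)]
attenuator [([338.0, 174.0], 0.56)]
wrist {'fov_y': 60.96646202473642, 'cx': 280.4278821566408, 'cy': 211.17963929855452, 'position': array([ 0.32066318, -0.57133857,  0.38598122]), 'orientation': array([-1.74175667e+01, -5.05899616e-02, -6.79407540e+01])}
```

```bash
python3 - <<'E'
import cv2
b=cv2.imread('pics/b.png')[120:300,110:430]
cv2.imwrite('pics/b2.png',cv2.resize(b,None,fx=2.5,fy=2.5,interpolation=cv2.INTER_CUBIC))
E
```

```text
(no output)
```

View pics/a.png

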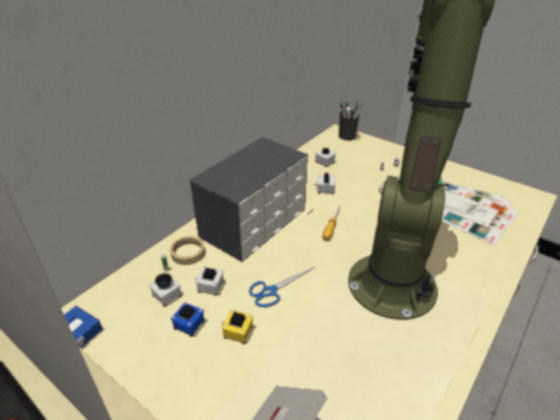

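View pics/b2.png

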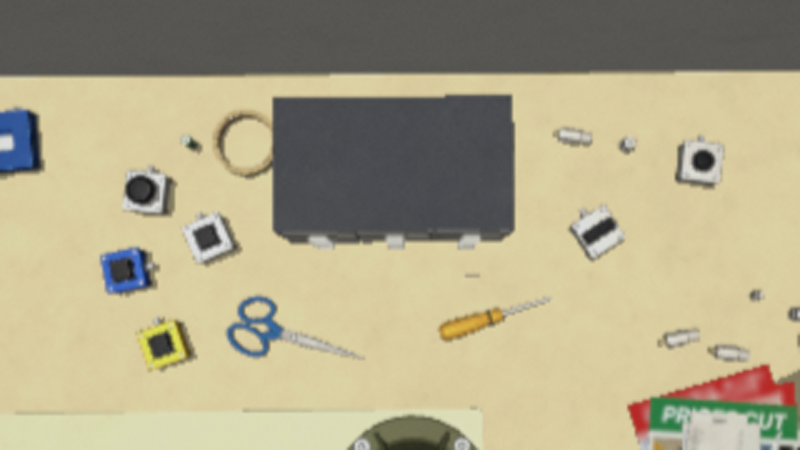

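The top-view crop shows four grey boxes:
- stop button (mushroom) at about (167,196)
- square at (193,215)
- bar at (349,212)
- round at (391,184)

The blue box (160,228) and the yellow box (175,258) are look-alikes, so I'll ignore them. The cabinet stands between the two pairs. Next I'll measure the caps precisely.

```bash
cat >> h.py <<'E'
def ray(c,uv,cal=None):
    k=cal or viewer.get_calibration(c); f=210/np.tan(np.radians(k['fov_y'])/2)
    M=R.from_euler('xyz',k['orientation'],degrees=True).as_matrix()
    d=M@np.array([(uv[0]-k['cx'])/f,-(uv[1]-k['cy'])/f,-1]); return np.array(k['position']),d
def plane(c,uv,z,cal=None):
    p,d=ray(c,uv,cal); return p+d*(z-p[2])/d[2]
def cap(im,uv,r=9,th=75):
    x,y=map(int,uv); w=im[y-r:y+r+1,x-r:x+r+1].max(2)
    n,l,s,c=cv2.connectedComponentsWithStats((w<th).astype(np.uint8)); 
    i=1+np.argmax(s[1:,4]); return c[i]+[x-r,y-r],s[i,4]
E
python3 - <<'E'
from h import *
a=cv2.imread('pics/a.png')[:,:,::-1];b=cv2.imread('pics/b.png')[:,:,::-1]
T={'round':((391,184),(324,152),.054),'square':((193,215),(209,273),.054),'bar':((349,212),(325,178),.054),'stop':((167,196),(164,281),.064)}
for n,(t,s,z) in T.items():
    for c,im,uv in(('top',b,t),('scene',a,s)):
        q,A=cap(im,uv); print(n,c,q.round(1),A,plane(c,q,z).round(4))
for n,uv,z in(('cab top L front',(219,214),.2),('cab top R front',(315.5,213),.2),('battery',(186,176),.05),('tape r',(219,178),.02),('cab backL',(219,159),.2),('att',(339,174),.01),('rf',(361,178),.02)): print(n,plane('top',uv,z).round(3))
E
```

```text
round top [390.8 183.9] 44 [ 0.463  -0.4053  0.054 ]
round scene [325.4 150.9] 23 [ 0.4563 -0.3975  0.054 ]
square top [192.4 214.4] 55 [0.3624 0.2805 0.054 ]
square scene [209.1 273.7] 94 [0.3555 0.2874 0.054 ]
bar top [349.2 211.9] 53 [ 0.3669 -0.259   0.054 ]
bar scene [326.1 177.8] 24 [ 0.3601 -0.2508  0.054 ]
stop top [165.9 195.5] 95 [0.427  0.3693 0.064 ]
stop scene [163.4 280.6] 167 [0.4177 0.3764 0.064 ]
cab top L front [0.352 0.17  0.2  ]
cab top R front [ 0.352 -0.127  0.2  ]
battery [0.496 0.304 0.05 ]
tape r [0.494 0.194 0.02 ]
cab backL [0.523 0.17  0.2  ]
att [ 0.507 -0.233  0.01 ]
rf [ 0.49 -0.31  0.02]
```

```bash
cat >> h.py <<'E'
def go(p,yaw=None):
    """units of shift/turn from present pose to p, yaw (tool down)"""
    o=env.get_obs(); M=R.from_euler('xyz',o['tool_rot'],degrees=True)
    s=M.inv().apply(np.array(p)-o['tool_pos'])/.2
    y=o['tool_rot'][2] if yaw is None else yaw
    t=(M.inv()*R.from_euler('xyz',[180,0,y],degrees=True)).as_rotvec()/1.5
    print('shift',s.round(3),'turn',t.round(3))
E
python3 - <<'E'
from h import *
print(plane('scene',(348,138),0).round(3),plane('scene',(348,115),.1).round(3))
go([.44,-.39,.22])
E
```

```text
[ 0.489 -0.623  0.   ] [ 0.496 -0.615  0.1  ]
shift [ 1.31  -0.618  0.013] turn [0. 0. 0.]
```

Request:
apply_moves(
  moves=[
    [0.23,-0.1,0,0,0,0,0],
    [0.45,-0.2,0,0,0,0,0],
    [0.68,-0.3,0,0,0,0,0],
    [0.9,-0.42,0,0,0,0,0],
    [1,-0.47,0,0,0,0,0],
    [1,-0.47,0,0,0,0,0],
  ],
  grip_force=20,
)

```text
time_s: 1.95
tool_pos: [0.3978, -0.4362, 0.223]
tool_rot: [-180.0, -0.1, 22.5]
force: [0.1, 0.5, 0.3]
grip_width: 0.0466
grasp_force: 0.0
```

Request:
apply_moves(
  moves=[
    [0.2,-0.1,0,0,0,0,0],
    [0.31,-0.15,0,0,0,0,0],
    [0.31,-0.15,0,0,0,0,0],
    [0.31,-0.15,0,0,0,0,0],
    [0.31,-0.15,0,0,0,0,0],
  ],
)

```text
time_s: 2.45
tool_pos: [0.4382, -0.3917, 0.2225]
tool_rot: [180.0, 0.1, 21.8]
force: [-0.4, 0.5, 0.4]
grip_width: 0.007
grasp_force: 0.0
```

```bash
python3 - <<'E'
from h import *
o=env.get_obs(); print({k:np.round(o[k],4) for k in('time_s','qpos','tool_pos','tool_rot','force','grip_width')})
k=viewer.get_calibration('wrist'); im=snap('wrist','w1.png'); print(k)
for n in('round_top','bar_top','round_box','bar_box'):
    for d in boxes_of('wrist',n)[:2]: print(n,d['location'],d['conf'],plane('wrist',d['location'],.054,k))
E
```

```text
{'time_s': np.float64(2.45), 'qpos': array([ 51.0319,  11.4315, -13.6653,  92.0063,   2.8344,  76.9001,
       -31.2034]), 'tool_pos': array([ 0.4382, -0.3917,  0.2225]), 'tool_rot': array([1.799669e+02, 6.970000e-02, 2.181200e+01]), 'force': array([-0.4274,  0.4702,  0.3584]), 'grip_width': np.float64(0.007)}
{'fov_y': 60.96646202473642, 'cx': 280.4278821566408, 'cy': 211.17963929855452, 'position': array([ 0.51577468, -0.36036772,  0.38576096]), 'orientation': array([-17.48633731,  -0.07742925, -68.11982032])}
round_top [310.2, 170.8] 0.92 [ 0.46637945 -0.41089589  0.054     ]
bar_top [129.4, 209.0] 0.69 [ 0.36633534 -0.26257895  0.054     ]
bar_top [138.2, 200.4] 0.2 [ 0.37796807 -0.26824581  0.054     ]
round_box [308.1, 166.0] 0.86 [ 0.46983179 -0.407264    0.054     ]
bar_box [137.1, 201.2] 0.82 [ 0.37679217 -0.26747011  0.054     ]
```

View pics/w1.png

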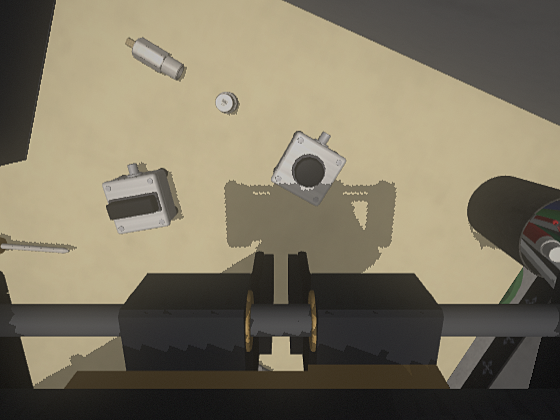

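The wrist picture shows the round key at (310,171) and the bar key at (134,205). The attenuator, RF load and pen cup are clear of the path. I'll move over the round key.

```bash
python3 - <<'E'
from h import *
go([.465,-.409,.08])
E
```

```text
shift [0.085 0.134 0.713] turn [0. 0. 0.]
```

Request:
apply_moves(
  moves=[
    [0.05,0.08,0.2,0,0,0,0],
    [0.085,0.134,0.4,0,0,0,0],
    [0.085,0.134,0.5,0,0,0,0],
    [0.085,0.134,0.6,0,0,0,0],
    [0.085,0.134,0.68,0,0,0,0],
    [0.085,0.134,0.71,0,0,0,0],
    [0.085,0.134,0.71,0,0,0,0],
    [0.085,0.134,0.71,0,0,0,0],
    [0.085,0.134,0.71,0,0,0,0],
  ],
)

```text
time_s: 3.6
tool_pos: [0.4664, -0.4088, 0.082]
tool_rot: [179.9, -0.1, 22.0]
force: [-0.5, 0.2, 0.0]
grip_width: 0.0009
grasp_force: 0.0
```

```bash
python3 - <<'E'
from h import *
o=env.get_obs(); print({k:np.round(o[k],4) for k in('time_s','tool_pos','tool_rot','force','grip_width')})
k=viewer.get_calibration('wrist'); im=snap('wrist','w2.png')
for n in('round_top','round_box'):
    for d in boxes_of('wrist',n)[:2]: print(n,d['location'],d['conf'],plane('wrist',d['location'],.054,k))
# project TCP
p=viewer.get_calibration('wrist');M=R.from_euler('xyz',p['orientation'],degrees=True)
f=210/np.tan(np.radians(p['fov_y'])/2)
for z in(.08,.054):
    c=M.inv().apply(np.array([o['tool_pos'][0],o['tool_pos'][1],z])-p['position']); print(p['cx']-f*c[0]/c[2],p['cy']+f*c[1]/c[2])
E
```

```text
{'time_s': np.float64(3.6), 'tool_pos': array([ 0.4664, -0.4088,  0.082 ]), 'tool_rot': array([ 1.798697e+02, -5.760000e-02,  2.199000e+01]), 'force': array([-0.5165,  0.224 ,  0.0359]), 'grip_width': np.float64(0.0009)}
round_box [281.9, 228.4] 0.78 [ 0.478919   -0.40477295  0.054     ]
280.97793206989303 270.0014465541332
280.8094619511698 249.57070615981587
```

View pics/w2.png

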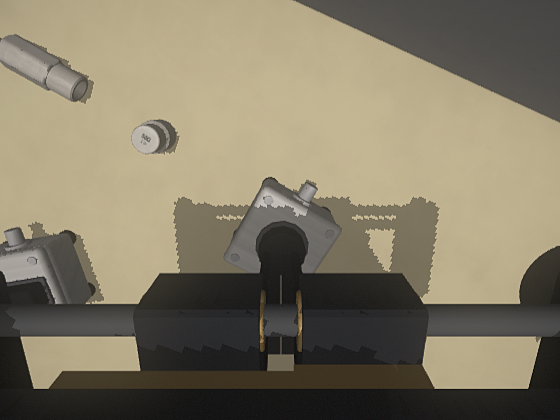

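The cap is centred under the shut fingertips: cap at about (282,246), projected TCP at (281,250). I'll press slowly.

Request:
apply_moves(
  moves=[
    [0,0,0.03,0,0,0,0],
    [0,0,0.06,0,0,0,0],
    [0,0,0.085,0,0,0,0],
    [0,0,0.1,0,0,0,0],
    [0,0,0.1075,0,0,0,0],
    [0,0,0.115,0,0,0,0],
    [0,0,0.1225,0,0,0,0],
    [0,0,0.13,0,0,0,0],
    [0,0,0.1375,0,0,0,0],
    [0,0,0.145,0,0,0,0],
    [0,0,0.15,0,0,0,0],
    [0,0,0.155,0,0,0,0],
  ],
)

```text
time_s: 4.95
tool_pos: [0.4658, -0.4083, 0.0498]
tool_rot: [180.0, -0.0, 22.0]
force: [-0.4, 1.0, 3.8]
grip_width: 0.0004
grasp_force: 1.4
```

Pressing at about 3.8 N. I'll continue in small steps.

Request:
apply_moves(
  moves=[
    [0,0,0.004,0,0,0,0],
    [0,0,0.008,0,0,0,0],
    [0,0,0.012,0,0,0,0],
  ],
)

```text
time_s: 5.25
tool_pos: [0.4658, -0.4083, 0.0472]
tool_rot: [180.0, -0.0, 22.0]
force: [0.6, 0.4, 2.1]
grip_width: -0.0001
grasp_force: 1.4
```

Request:
apply_moves(
  moves=[
    [0,0,0.003,0,0,0,0],
    [0,0,0.006,0,0,0,0],
    [0,0,0.006,0,0,0,0],
  ],
)

```text
time_s: 5.55
tool_pos: [0.4658, -0.4082, 0.0464]
tool_rot: [180.0, -0.0, 22.0]
force: [-1.5, 0.8, 4.7]
grip_width: 0.0005
grasp_force: 2.6
```

Request:
apply_moves(
  moves=[
    [0,0,0.003,0,0,0,0],
    [0,0,0.005,0,0,0,0],
    [0,0,0.005,0,0,0,0],
  ],
)

```text
time_s: 5.85
tool_pos: [0.4659, -0.4083, 0.0464]
tool_rot: [180.0, -0.0, 22.0]
force: [-2.6, 2.3, 9.9]
grip_width: 0.0006
grasp_force: 5.0
```

The hard stop is reached: force rises while z holds at 0.0464. I'll lift and transfer over the cabinet.

Request:
apply_moves(
  moves=[
    [0,0,-0.03,0,0,0,0],
    [0,0,-0.15,0,0,0,0],
    [0,0,-0.4,0,0,0,0],
    [0,0,-0.65,0,0,0,0],
    [0,0,-0.9,0,0,0,0],
    [0,0,-1,0,0,0,0],
    [0,0,-1,0,0,0,0],
  ],
)

```text
time_s: 6.55
tool_pos: [0.4674, -0.4094, 0.2494]
tool_rot: [179.6, -0.2, 22.0]
force: [-0.3, 0.3, -0.4]
grip_width: -0.0001
grasp_force: 0.0
```

```bash
python3 - <<'E'
from h import *
o=env.get_obs(); print(o['tool_pos'],o['qpos'])
go([.50,-.25,.33],45)
snap('top','t2.png')
E
```

```text
[ 0.46736915 -0.40936226  0.24936353] [ 50.14060906  14.50957653 -13.82598239  85.2996867    3.52006362
  80.17407674 -31.84843329]
shift [ 0.451 -0.675 -0.406] turn [ 0.005 -0.001 -0.268]
```

Request:
apply_moves(
  moves=[
    [0,0,-0.2,0,0,0,0],
    [0.1,-0.15,-0.4,0,0,-0.05,0],
    [0.2,-0.3,-0.4,0,0,-0.12,0],
    [0.3,-0.45,-0.4,0,0,-0.2,0],
    [0.4,-0.6,-0.4,0,0,-0.27,0],
    [0.45,-0.68,-0.4,0,0,-0.27,0],
    [0.45,-0.68,-0.4,0,0,-0.27,0],
  ],
)

```text
time_s: 7.3
tool_pos: [0.4987, -0.2441, 0.3231]
tool_rot: [-179.8, -0.0, 45.6]
force: [-0.4, -0.8, 0.3]
grip_width: 0.0004
grasp_force: 0.0
```

```bash
python3 - <<'E'
from h import *
print(env.get_obs()['tool_pos'])
go([.50,-.07,.33],60)
E
```

```text
[ 0.49870379 -0.24414197  0.32308133]
shift [ 0.626 -0.605 -0.032] turn [-0.002 -0.    -0.168]
```

Request:
apply_moves(
  moves=[
    [0.15,-0.15,0,0,0,-0.04,0],
    [0.3,-0.3,-0.03,0,0,-0.08,0],
    [0.45,-0.45,-0.03,0,0,-0.13,0],
    [0.62,-0.6,-0.03,0,0,-0.17,0],
    [0.78,-0.73,-0.03,0,0,-0.22,0],
    [0.93,-0.87,-0.03,0,0,-0.27,0],
    [0.93,-0.87,-0.03,0,0,-0.27,0],
  ],
)

```text
time_s: 8.0
tool_pos: [0.5053, 0.0121, 0.3299]
tool_rot: [-179.9, -0.1, 69.0]
force: [-0.3, 0.4, 0.2]
grip_width: 0.0006
grasp_force: 0.0
```

```bash
python3 - <<'E'
from h import *
print(env.get_obs()['tool_pos'],env.get_obs()['tool_rot'])
go([.43,.13,.33],80)
E
```

```text
[0.50534544 0.01208853 0.32990696] [-1.79869147e+02 -1.08305702e-01  6.89773365e+01]
shift [ 0.415 -0.563  0.002] turn [-0.001 -0.001 -0.128]
```

Request:
apply_moves(
  moves=[
    [0.15,-0.15,0,0,0,-0.04,0],
    [0.3,-0.32,0,0,0,-0.08,0],
    [0.45,-0.5,0,0,0,-0.13,0],
    [0.6,-0.7,0,0,0,-0.17,0],
    [0.75,-0.85,0,0,0,-0.21,0],
    [0.85,-1,0,0,0,-0.24,0],
    [0.85,-1,0,0,0,-0.24,0],
    [0.85,-1,0,0,0,-0.24,0],
  ],
)

```text
time_s: 8.8
tool_pos: [0.3828, 0.2368, 0.3302]
tool_rot: [-180.0, 0.1, 89.0]
force: [0.6, 0.2, -0.2]
grip_width: 0.0005
grasp_force: 0.0
```

```bash
python3 - <<'E'
from h import *
o=env.get_obs(); print({k:np.round(o[k],4) for k in('time_s','qpos','tool_pos','tool_rot','force','grip_width')})
k=viewer.get_calibration('wrist'); im=snap('wrist','w3.png')
for n in('square_top','square_box','stop_top'):
    for d in boxes_of('wrist',n)[:4]: print(n,d['location'],d['conf'],plane('wrist',d['location'],.054,k))
E
```

```text
{'time_s': np.float64(8.8), 'qpos': array([ 19.3992,  -9.4053, -47.3834,  97.909 ,  -6.8651,  88.5645,
       -28.4482]), 'tool_pos': array([0.3828, 0.2368, 0.3302]), 'tool_rot': array([-1.799656e+02,  6.910000e-02,  8.896900e+01]), 'force': array([ 0.574 ,  0.199 , -0.1742]), 'grip_width': np.float64(0.0005)}
square_top [133.3, 80.3] 0.8 [0.21490628 0.34304666 0.054     ]
square_top [218.7, 28.6] 0.64 [0.31751239 0.39536865 0.054     ]
square_top [371.6, 106.5] 0.43 [0.49252428 0.30926447 0.054     ]
square_box [222.8, 30.2] 0.9 [0.32196697 0.39368468 0.054     ]
square_box [265.9, 129.2] 0.84 [0.36682463 0.28513067 0.054     ]
square_box [141.9, 81.8] 0.59 [0.22464669 0.34124826 0.054     ]
stop_top [317.9, 50.5] 0.9 [0.42815503 0.37113705 0.054     ]
```

View pics/w3.png

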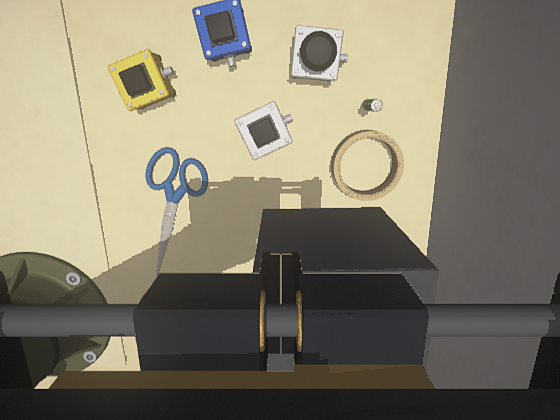

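In the wrist view the grey box at (264,130) carries the square key. The blue (222,28) and yellow (138,80) boxes are the decoys, and the mushroom stop is at (318,50). The bare aluminium box at (264,130) fits the description. I'll descend towards it and check it close up.

```bash
python3 - <<'E'
from h import *
print(plane('wrist',(264,132),.054))
go([.3645,.282,.16],90)
E
```

```text
[0.36504039 0.2815713  0.054     ]
shift [ 0.227 -0.098  0.852] turn [-0.001 -0.    -0.014]
```

Request:
apply_moves(
  moves=[
    [0.15,-0.05,0.1,0,0,0,0],
    [0.227,-0.098,0.25,0,0,0,0],
    [0.227,-0.098,0.45,0,0,0,0],
    [0.227,-0.098,0.6,0,0,0,0],
    [0.227,-0.098,0.75,0,0,0,0],
    [0.227,-0.098,0.85,0,0,0,0],
    [0.227,-0.098,1,0,0,0,0],
    [0.227,-0.098,1,0,0,0,0],
    [0.227,-0.098,1,0,0,0,0],
    [0.227,-0.098,1,0,0,0,0],
  ],
)

```text
time_s: 10.0
tool_pos: [0.3648, 0.284, 0.1323]
tool_rot: [179.9, -0.1, 89.0]
force: [0.4, -0.6, 0.9]
grip_width: 0.001
grasp_force: 0.0
```

```bash
cat >> h.py <<'E'
def look(f,z=.054):
    o=env.get_obs(); print({k:np.round(o[k],4) for k in('time_s','qpos','tool_pos','tool_rot','force')})
    p=viewer.get_calibration('wrist'); im=snap('wrist',f)
    M=R.from_euler('xyz',p['orientation'],degrees=True); fl=210/np.tan(np.radians(p['fov_y'])/2)
    c=M.inv().apply(np.r_[o['tool_pos'][:2],z]-p['position'])
    print('tcp px',p['cx']-fl*c[0]/c[2],p['cy']+fl*c[1]/c[2])
E
python3 - <<'E'
from h import *
look('w4.png')
for n in('square_top','square_box'):
    for d in boxes_of('wrist',n)[:4]: print(n,d['location'],d['conf'],plane('wrist',d['location'],.054))
E
```

```text
{'time_s': np.float64(10.0), 'qpos': array([ 15.5234,   1.8645, -56.7267, 113.854 ,   1.744 ,  65.0191,
       -42.9503]), 'tool_pos': array([0.3648, 0.284 , 0.1323]), 'tool_rot': array([ 1.799009e+02, -6.020000e-02,  8.897270e+01]), 'force': array([ 0.3574, -0.6272,  0.8788])}
tcp px 279.08905593879956 220.72462821293448
square_top [200.8, 46.2] 0.88 [0.31823582 0.3992497  0.054     ]
square_top [275.2, 220.0] 0.87 [0.36199505 0.28466297 0.054     ]
square_box [209.1, 51.9] 0.91 [0.32296926 0.39581707 0.054     ]
square_box [278.4, 209.5] 0.87 [0.36424873 0.29246652 0.054     ]
square_box [73.0, 135.0] 0.65 [0.2287466  0.34656399 0.054     ]
```

View pics/w4.png

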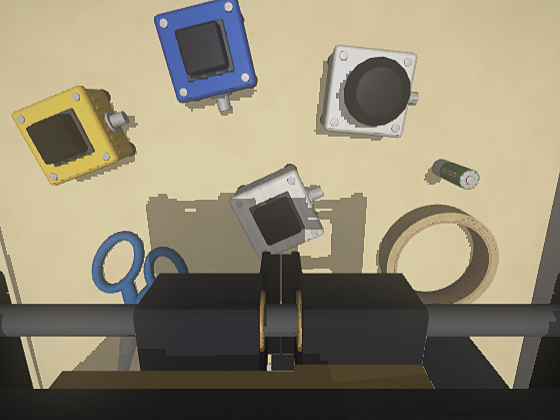

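The square cap is at (275,220), with the TCP projected at (279,221). I'll descend.

Request:
apply_moves(
  moves=[
    [0,-0.01,0.1,0,0,0,0],
    [0,-0.01,0.2,0,0,0,0],
    [0,-0.01,0.27,0,0,0,0],
    [0,-0.01,0.31,0,0,0,0],
    [0,-0.01,0.31,0,0,0,0],
    [0,-0.01,0.31,0,0,0,0],
  ],
)

```text
time_s: 10.75
tool_pos: [0.3619, 0.2841, 0.0694]
tool_rot: [180.0, -0.0, 89.0]
force: [-0.5, -0.7, -0.4]
grip_width: 0.001
grasp_force: 0.0
```

```bash
python3 - <<'E'
from h import *
look('w5.png')
E
```

```text
{'time_s': np.float64(10.75), 'qpos': array([ 12.8984,   8.3557, -56.6346, 117.7871,   8.2403,  57.8247,
       -48.8275]), 'tool_pos': array([0.3619, 0.2841, 0.0694]), 'tool_rot': array([ 1.799748e+02, -2.900000e-02,  8.903250e+01]), 'force': array([-0.4892, -0.6535, -0.3838])}
tcp px 278.92229992320273 257.92528814632476
```

Request:
apply_moves(
  moves=[
    [0,0,0.025,0,0,0,0],
    [0,0,0.045,0,0,0,0],
    [0,0,0.055,0,0,0,0],
    [0,0,0.0625,0,0,0,0],
    [0,0,0.07,0,0,0,0],
    [0,0,0.0775,0,0,0,0],
    [0,0,0.085,0,0,0,0],
    [0,0,0.0925,0,0,0,0],
    [0,0,0.0975,0,0,0,0],
  ],
)

```text
time_s: 11.7
tool_pos: [0.3616, 0.2837, 0.0494]
tool_rot: [180.0, 0.0, 89.0]
force: [-1.2, -0.6, 2.4]
grip_width: 0.0005
grasp_force: 1.4
```

Request:
apply_moves(
  moves=[
    [0,0,0.004,0,0,0,0],
    [0,0,0.008,0,0,0,0],
    [0,0,0.012,0,0,0,0],
  ],
)

```text
time_s: 12.0
tool_pos: [0.3616, 0.2837, 0.047]
tool_rot: [180.0, 0.0, 89.0]
force: [0.1, 0.4, 3.2]
grip_width: 0.0002
grasp_force: 1.4
```

Request:
apply_moves(
  moves=[
    [0,0,0.003,0,0,0,0],
    [0,0,0.006,0,0,0,0],
    [0,0,0.008,0,0,0,0],
    [0,0,0.008,0,0,0,0],
  ],
)

```text
time_s: 12.4
tool_pos: [0.3617, 0.2838, 0.0463]
tool_rot: [180.0, 0.1, 89.0]
force: [-3.0, -2.1, 12.3]
grip_width: 0.0001
grasp_force: 6.3
```

The square key is at its stop. I'll lift and go back over the cabinet.

Request:
apply_moves(
  moves=[
    [0,0,-0.03,0,0,0,0],
    [0,0,-0.15,0,0,0,0],
    [0,0,-0.35,0,0,0,0],
    [0,0,-0.6,0,0,0,0],
    [0,0,-0.85,0,0,0,0],
    [0,0,-1,0,0,0,0],
    [0,0,-1,0,0,0,0],
  ],
)

```text
time_s: 13.1
tool_pos: [0.364, 0.2854, 0.2498]
tool_rot: [179.5, -0.2, 89.0]
force: [-0.1, 1.0, -0.3]
grip_width: 0.0006
grasp_force: 0.0
```

```bash
python3 - <<'E'
from h import *
o=env.get_obs(); print(o['tool_pos'],o['qpos'])
go([.45,.14,.33],70)
E
```

```text
[0.36398492 0.28536436 0.24979383] [ 19.14673333  -6.88147575 -55.49840096 104.80588906  -5.60811487
  78.66846017 -36.08987342]
shift [-0.718  0.446 -0.399] turn [ 0.005 -0.003  0.221]
```

Request:
apply_moves(
  moves=[
    [0,0,-0.2,0,0,0,0],
    [-0.05,0.03,-0.4,0,0,0.02,0],
    [-0.2,0.13,-0.4,0,0,0.06,0],
    [-0.37,0.24,-0.4,0,0,0.12,0],
    [-0.55,0.35,-0.4,0,0,0.17,0],
    [-0.72,0.46,-0.4,0,0,0.22,0],
    [-0.88,0.56,-0.4,0,0,0.27,0],
    [-1,0.65,-0.4,0,0,0.32,0],
    [-1,0.65,-0.4,0,0,0.32,0],
  ],
)

```text
time_s: 14.0
tool_pos: [0.4898, 0.0763, 0.3232]
tool_rot: [-179.9, 0.1, 61.0]
force: [0.3, 0.4, -0.4]
grip_width: 0.0003
grasp_force: 0.0
```

```bash
python3 - <<'E'
from h import *
o=env.get_obs(); print(o['tool_pos'],o['tool_rot'],o['qpos'])
go([.49,-.1,.33],35)
E
```

```text
[0.48975499 0.07626679 0.32320587] [-1.79869298e+02  7.83243446e-02  6.10114156e+01] [ 31.05029229  -0.94257667 -41.93350195  93.54539026  -0.65426506
  87.30654965 -39.83559622]
shift [-0.77   0.428 -0.034] turn [-0.001  0.001  0.303]
```

Request:
apply_moves(
  moves=[
    [-0.15,0.08,0,0,0,0.05,0],
    [-0.32,0.16,-0.03,0,0,0.11,0],
    [-0.5,0.25,-0.03,0,0,0.17,0],
    [-0.67,0.33,-0.03,0,0,0.23,0],
    [-0.82,0.4,-0.03,0,0,0.29,0],
    [-0.92,0.45,-0.03,0,0,0.35,0],
    [-0.92,0.45,-0.03,0,0,0.4,0],
    [-0.92,0.45,-0.03,0,0,0.4,0],
  ],
)

```text
time_s: 14.8
tool_pos: [0.4792, -0.123, 0.3303]
tool_rot: [-179.9, 0.0, 27.1]
force: [-0.1, 0.3, 0.2]
grip_width: 0.0003
grasp_force: 0.0
```

```bash
python3 - <<'E'
from h import *
o=env.get_obs(); print(o['tool_pos'],o['tool_rot'],o['qpos'])
go([.368,-.262,.33],0)
E
```

```text
[ 0.47921948 -0.12303057  0.3302788 ] [-1.79906069e+02  4.55215318e-02  2.71310335e+01] [ 42.64660649  -1.39951608 -30.40629655  93.25370195  -0.7524433
  88.04834073 -50.59439776]
shift [-0.812  0.365  0.001] turn [-0.001  0.001  0.316]
```

Request:
apply_moves(
  moves=[
    [-0.15,0.07,0,0,0,0.06,0],
    [-0.35,0.16,0,0,0,0.13,0],
    [-0.55,0.25,0,0,0,0.2,0],
    [-0.7,0.32,0,0,0,0.26,0],
    [-0.81,0.365,0,0,0,0.315,0],
    [-0.81,0.365,0,0,0,0.315,0],
    [-0.81,0.365,0,0,0,0.315,0],
  ],
)

```text
time_s: 15.5
tool_pos: [0.3692, -0.2608, 0.3311]
tool_rot: [-180.0, -0.0, 0.3]
force: [0.1, 0.5, 0.2]
grip_width: -0.0
grasp_force: 0.0
```

```bash
python3 - <<'E'
from h import *
look('w6.png')
for n in('bar_top','bar_box'):
    for d in boxes_of('wrist',n)[:2]: print(n,d['location'],d['conf'],plane('wrist',d['location'],.054))
go([.3675,-.262,.14],0)
E
```

```text
{'time_s': np.float64(15.5), 'qpos': array([ 53.549 ,  -7.2339, -19.2996,  98.4249,  -2.4249,  88.4276,
       -55.2655]), 'tool_pos': array([ 0.3692, -0.2608,  0.3311]), 'tool_rot': array([-1.799569e+02, -5.900000e-03,  2.754000e-01]), 'force': array([0.1182, 0.5104, 0.2442])}
tcp px 280.57121844259854 169.3627702174084
bar_top [280.9, 172.6] 0.97 [ 0.36573059 -0.26079301  0.054     ]
bar_box [281.2, 165.8] 0.92 [ 0.37426917 -0.2612667   0.054     ]
shift [-0.012  0.008  0.957] turn [-0.    -0.     0.004]
```

View pics/w6.png

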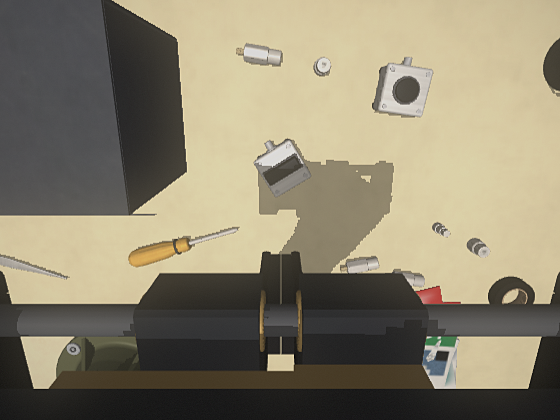

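The bar key at (282,171) is right under the TCP (281,169). I'll descend.

Request:
apply_moves(
  moves=[
    [-0.01,0,0.2,0,0,0,0],
    [-0.01,0,0.4,0,0,0,0],
    [-0.01,0,0.6,0,0,0,0],
    [-0.01,0,0.8,0,0,0,0],
    [-0.01,0,0.95,0,0,0,0],
    [-0.01,0,1,0,0,0,0],
    [-0.01,0,1,0,0,0,0],
    [-0.01,0,1,0,0,0,0],
  ],
)

```text
time_s: 16.45
tool_pos: [0.368, -0.2622, 0.1329]
tool_rot: [179.9, -0.1, 0.1]
force: [-0.1, -0.5, 0.1]
grip_width: 0.0004
grasp_force: 0.0
```

```bash
python3 - <<'E'
from h import *
look('w7.png')
for n in('bar_top','bar_box'):
    for d in boxes_of('wrist',n)[:2]: print(n,d['location'],d['conf'],plane('wrist',d['location'],.054))
E
```

```text
{'time_s': np.float64(16.45), 'qpos': array([ 53.032 ,  -1.2625, -20.5656, 116.0359,  -0.4812,  65.0163,
       -57.1787]), 'tool_pos': array([ 0.368 , -0.2622,  0.1329]), 'tool_rot': array([ 1.799235e+02, -1.061000e-01,  1.482000e-01]), 'force': array([-0.078 , -0.4888,  0.1365])}
tcp px 280.4746803565995 221.18574149331678
bar_top [281.8, 224.0] 0.66 [ 0.36590453 -0.26373004  0.054     ]
bar_box [277.5, 210.7] 0.57 [ 0.3757772  -0.26062029  0.054     ]
bar_box [352.2, 41.9] 0.52 [ 0.48568184 -0.30701201  0.054     ]
```

View pics/w7.png

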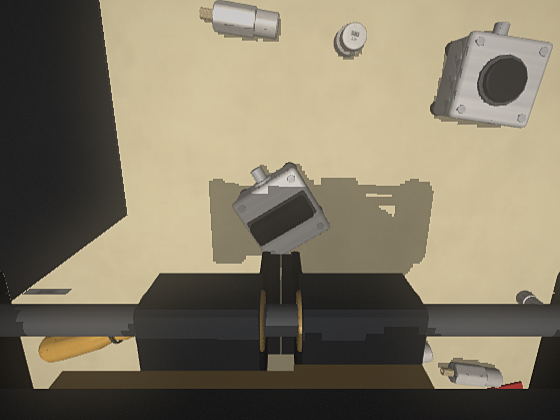

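The bar cap at (281,221) is centred under the TCP, and the cabinet is clear on the left. I'll go down the same way.

Request:
apply_moves(
  moves=[
    [0,0,0.1,0,0,0,0],
    [0,0,0.2,0,0,0,0],
    [0,0,0.27,0,0,0,0],
    [0,0,0.31,0,0,0,0],
    [0,0,0.31,0,0,0,0],
    [0,0,0.31,0,0,0,0],
  ],
)

```text
time_s: 17.2
tool_pos: [0.3674, -0.2624, 0.0703]
tool_rot: [179.9, -0.1, 0.1]
force: [0.3, -0.1, 1.9]
grip_width: 0.0007
grasp_force: 0.0
```

Request:
apply_moves(
  moves=[
    [0,0,0.025,0,0,0,0],
    [0,0,0.045,0,0,0,0],
    [0,0,0.055,0,0,0,0],
    [0,0,0.0625,0,0,0,0],
    [0,0,0.07,0,0,0,0],
    [0,0,0.0775,0,0,0,0],
    [0,0,0.085,0,0,0,0],
    [0,0,0.0925,0,0,0,0],
    [0,0,0.0975,0,0,0,0],
  ],
)

```text
time_s: 18.1
tool_pos: [0.3668, -0.2621, 0.05]
tool_rot: [180.0, -0.0, 0.1]
force: [-1.0, 0.3, 2.9]
grip_width: 0.0001
grasp_force: 1.4
```

Request:
apply_moves(
  moves=[
    [0,0,0.004,0,0,0,0],
    [0,0,0.008,0,0,0,0],
    [0,0,0.012,0,0,0,0],
    [0,0,0.015,0,0,0,0],
  ],
)

```text
time_s: 18.5
tool_pos: [0.3668, -0.2621, 0.047]
tool_rot: [180.0, -0.0, 0.1]
force: [-0.8, 0.3, 2.3]
grip_width: 0.0006
grasp_force: 1.4
```

Request:
apply_moves(
  moves=[
    [0,0,0.003,0,0,0,0],
    [0,0,0.006,0,0,0,0],
    [0,0,0.007,0,0,0,0],
    [0,0,0.007,0,0,0,0],
  ],
)

```text
time_s: 18.9
tool_pos: [0.3668, -0.2621, 0.0463]
tool_rot: [180.0, 0.0, 0.1]
force: [-2.3, 2.4, 9.1]
grip_width: 0.0005
grasp_force: 4.7
```

The bar key is at its stop. I'll lift clear and check.

Request:
apply_moves(
  moves=[
    [0,0,-0.03,0,0,0,0],
    [0,0,-0.15,0,0,0,0],
    [0,0,-0.35,0,0,0,0],
    [0,0,-0.6,0,0,0,0],
    [0,0,-0.85,0,0,0,0],
    [0,0,-1,0,0,0,0],
    [0,0,-1,0,0,0,0],
    [0,0,-1,0,0,0,0],
  ],
)

```text
time_s: 19.7
tool_pos: [0.3668, -0.2621, 0.2457]
tool_rot: [179.9, -0.0, 0.1]
force: [-0.4, -0.1, -0.4]
grip_width: 0.0
grasp_force: 0.0
```

```bash
python3 - <<'E'
from h import *
look('w8.png')
a=snap('scene','s9.png')
b=cv2.imread('pics/a.png');c=cv2.imread('pics/s9.png')
crop=lambda i:np.hstack([cv2.resize(i[120:220,260:400],(399,285),interpolation=2),cv2.resize(i[230:330,130:270],(399,285),interpolation=2)])
cv2.imwrite('pics/cmp.png',np.vstack([crop(b),crop(c)]))
E
```

```text
{'time_s': np.float64(19.7), 'qpos': array([ 53.7177,  -6.2003, -19.8495, 107.1482,  -2.1248,  78.6319,
       -55.5345]), 'tool_pos': array([ 0.3668, -0.2621,  0.2457]), 'tool_rot': array([ 1.799499e+02, -4.100000e-02,  7.350000e-02]), 'force': array([-0.4071, -0.0524, -0.3656])}
tcp px 280.3310493924043 185.13116393456446
```

View pics/cmp.png

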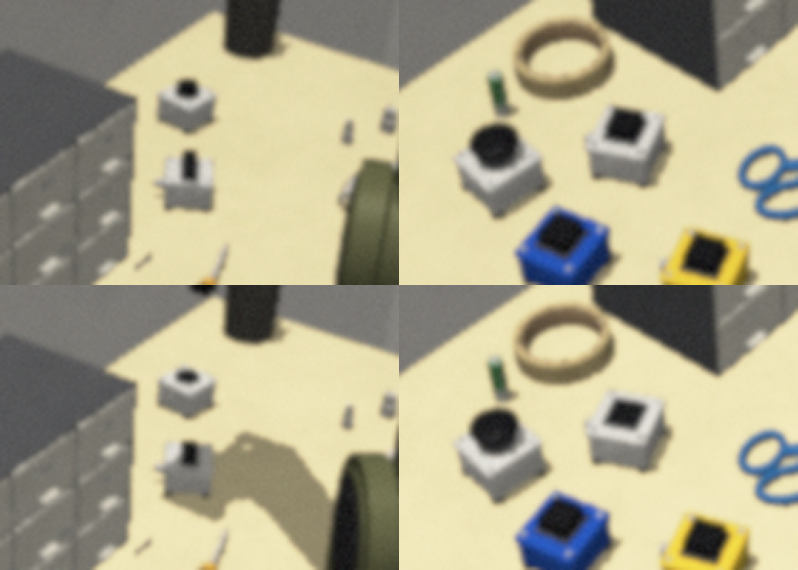

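The before/after crops show the round, square and bar caps visibly lower. The stop button is unchanged and nothing has shifted.

```bash
python3 -c "
from cell import env
print(env.sign_off())"
```

```text
the job is handed in; nothing more can be done
None
```

I pressed the round, square and bar keys down to their stops in that order and handed the job in at about 20 s; the stop button, boxes and bystanders look unmoved in the before/after pictures, and the sign-off returned no verdict.

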